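# Pump up the injector's charging dock and lock the charge

## Robot

A 6-joint arm with a two-finger parallel gripper is mounted at the origin on a cart in front of the work surface, level with it; the furniture and walls round the work are solid. World frame = base frame: x ahead of the robot, y to its left, z up, the work surface at z = 0. Lengths are in m, angles in rad, forces in N, time in s.
With the tool pointing down it reaches from about 0.4 to 0.825 m from the base axis. Payload 7 kg.
Tool frame: the origin (TCP) lies midway between the tips of the shut fingers; the grasp point (between the pads) lies 19 mm behind it; z points along the fingers, y is the line along which they close (so a half turn about z gives the same grasp; the last joint's range is limited). The gripper opens to 88 mm and grips with 3 to 60 N. Pads are 19 mm wide; open, the fingers measure 130 mm over their backs; the gripper's body (78 mm by 193 mm) begins 47 mm behind the grasp point.
Start: joints at [-0.835, 0.359, 0.012, 0, -1.224, -0.288], TCP at [0.292, -0.608, 0.194] pointing down, gripper open.
Joint ranges: [-3.07, 3.07], [-1.43, 2.12], [-1.02, 1.25], [-3.03, 1.67], [-3.05, -0], [-3.03, 3.03]. Speed limits (rad/s): [2.39, 2.39, 3.01, 3.14, 3.14, 3.14].

## Interface

Orientations are given as [roll, pitch, yaw] about the fixed x, y, z axes, in that order (R = Rz(yaw) Ry(pitch) Rx(roll)).
In Python, from station import arm, grab_frame, camera_params, spot_in gives the robot as it stands.
- The arm moves only by the shell command python3 -m jog 'ROWS' [FORCE]. ROWS is JSON, a list that holds one entry, the list of rows, each a list of 7 numbers: the shift along the tool's x, y, z in mm, then the turn, a rotation vector about the tool's x, y, z in rad, then the finger opening in mm, from 0 to 87.6. In form: [[[x, y, z, wx, wy, wz, fingers], ...]]. A call has 1 to 20 rows; each row is the pose to reach, as a shift and turn from the pose commanded when the call began, along the tool's axes at that moment; what a row does not reach only later rows make up. A row lasts 1/8 s, in which the tool goes at most 62.5 mm and 10.7 degrees, less where a joint would pass 70% of its speed; a pose out of reach is approached as far as the arm can. A call with a gripper value outside its range is refused whole. The fingers move at their own pace and stop on an object; FORCE is the grip in N (left out, the last holds). Time passes only in rows, so rows that repeat a pose let the fingers close. It gives the time, the measured TCP pose, the force, the opening and the grip force at its end, in the units of the state.
- arm.get_state(): the state, without advancing time (a new reading comes with each control period).
- grab_frame(name): name is "scene" or "top" or "wrist"; returns (picture, depth): 480x640x3 uint8, blue, green, red; 480x640 float32, m along the optical axis (not along the pixel's ray), 0 where there is no reading.
- camera_params(name): a dict with "mtx" (3x3 intrinsics, pixels), "k1" (the pictures are not rectified: a ray, as slopes to the right and down, at radius r is drawn at 1 + k1 r^2 times it, then the intrinsics apply), "R" (3x3) and "t" (3): a world point X has camera coordinates R X + t. Camera axes: x right, y down, z forward; pixel columns grow to the right and rows downward; lengths in m; the calibration is good to about 2 mm. A picture is of the moment at which its call begins: read the wrist's pose just before it. camera_params takes no time and is no camera call; for the wrist camera it gives the pose at the moment of the call.
- arm.job_done(): hands the job in; it is judged then, once.
Trained networks look in the newest picture that a camera, given by its name, has taken for a name from the list of things; names that differ only in an ending like _2 or _b are one class to them, and where a whole thing is asked for, a point or a joint stands for the part that bears it (a point fixed in the world has none). Each returns a list of dicts, best first, with "confidence" (0 to 1); they miss things now and then, are a little off and sometimes report something else, mostly with a low value. They report only what shows in the picture. A call takes as long as a camera call.
- spot_in(query, camera): "uv" ([column, row] in pixels, amid what is visible of it).
The state is a dict: "t": time; "q": joint angles; "qd": joint speeds; "joint_efforts": joint torques, N m; "eef_pos": TCP position; "ee_rot": TCP orientation; "force": force on the tool from outside, world axes, zero at the start; "moment": the same for the moment, N m; "width": finger opening in m; "gripper_force": force on a finger pad.
Only numpy, scipy, OpenCV 4.12 (cv2) and the standard library are available. Lean on these libraries where they do the work, as an engineer would, in place of code of your own. Each camera call takes 0.05 s, during which the arm holds its last target. There are 200 camera calls.

## Task

The needle-free injector sits in its charging dock: charge it by pumping the round palm plunger with your fingertips, full strokes down and letting it spring right back up each time, until the steel indicator pin has popped fully out of the head. Then push the safety slide all the way across toward the pin to lock the charge, and leave the plunger up. Only press and push: never touch the pin itself, lift nothing, and leave the two small bottles and the sachets beside the dock where they are.

Things in the scene. Friction and masses are not known exactly. Their poses are not given: they have to be found in the camera images.
- dock: Charging dock, fixed; grey base 112 (x) x 260 (y) x 16 mm, origin under its centre, z up; offsets below are in this frame. Aluminium pump barrel 53 mm across (foot 68), top z 103, at y +95 mm. White head block 60 x 108 mm, top z 64, centred at y +24. White injector lies along -y from the head to y -165; top z 59 at its 41 mm collar (y -28 to -38), z 56 beyond.
- plunger_top (a point): Top centre of the black round palm cap (49 mm across, slightly domed) on the pump barrel; at dock (0, +95, 137) mm when up. It moves down with the plunger.
- plunger (a joint): Depression in m: 0 up (rest), 0.016 at the stop. Spring 8 N at rest, 13 N at the stop (about 17 N when pumped slowly). The pin is ratcheted out on the RETURN: pressed 13 mm or more and let right up, it lifts the pin 12 mm; 7 to 12 mm gives 6 mm; the first stroke a few mm more or less. With the pin fully out it rests 1 to 2 mm down and more strokes do nothing.
- pin_top (a point): Tip of the round steel indicator pin, 8 mm across, upright, at dock (0, +35) mm; its tip is 70 mm above the table at joint value 0 and 112 mm fully out. A groove round the pin shows just above its collar when it is fully out. Not to be touched.
- pin (a joint): How far the pin is out in m: starts at 0 to 0.014, fully out at 0.042, where it stops. It stays where it is left (friction).
- slide_push (a point): Middle of the outer (-y) face of the black ribbed lug of the safety slide on top of the head; lug 20 (x) x 10 (y) mm, from z 67 to 82 mm; this point is at dock (0, -17, 75.5) mm when the slide is at 0. Push here toward dock +y.
- slide (a joint): Safety slide travel in m along dock +y: starts at 0 to 0.004, fully locked at 0.018. It stays where it is left; about 3 N moves it. It is blocked at about 0.010 until the pin is fully out, then its tongue goes under the pin's foot.
- diluent_a: Loose small white bottle with a blue cap, 33 mm across, 58 mm tall, on the dock's +x side; origin under its centre. Leave it.
- diluent_b: A second such loose bottle on the dock's +x side. Leave it.
- sachets: Loose flat stack of paper sachets, 50 x 62 x 9 mm, on the dock's -x side; origin under its centre. Leave it.

How it is judged:
On the way, in this order (a step that is already met when the one before it is completed fails the run):
1. the pin is pumped fully out while the safety slide is still open (value of joint pin above 0.0405 m and value of joint slide below 0.011 m), for 0.2 s.
2. the safety slide is pushed home (value of joint slide above 0.0155 m), for 0.2 s.
At the end, for the whole second after the job is handed in: The pin is fully out (over 40.5 of 42 mm), the safety slide is pushed home (over 15.5 of 18 mm) and the plunger has sprung back up (within 4 mm of its top) (value of joint pin above 0.0405 m and value of joint slide above 0.0155 m and value of joint plunger below 0.004 m); the robot touches nothing.
It fails at once if the robot touches the indicator pin (contact force between any of the fingers, the arm and pin above 0.5 N).
It fails at once if a bottle or the sachets are moved by more than 20 mm or lifted (distance of any of diluent_a, diluent_b, sachets from where it was at the start of the episode above 0.02 m or height (world z) of any of diluent_a, diluent_b, sachets above 0.01 m or angle between any of diluent_a, diluent_b's own z axis and vertical above 0.5 rad).
It also fails if it takes over 45 s, if anything falls off the work surface, if the arm or the gripper's body presses on something with over 40 N, if the wrist force passes 120 N, or if a joint passes its speed limit or range.

## Working session

There is one attempt and no reset: what is moved stays moved. The work goes in short steps, Python scripts to look and compute and a shell command to move; the robot and the scene stay as the last step left them, time stands still between calls to the robot, and variables do not carry over. Pictures are saved under pics/ and viewed, at most 10 in all, crops included, and the job is handed in when it is done.

```bash
mkdir -p pics; cat > h.py <<'E'
import numpy as np, cv2
from station import arm, grab_frame, camera_params, spot_in
def back(cp,uv,d):
    m=np.array(cp["mtx"]);x=(uv[0]-m[0,2])/m[0,0];y=(uv[1]-m[1,2])/m[1,1]
    r=np.hypot(x,y);s=r
    for _ in range(20): s=r/(1+cp["k1"]*s*s)
    f=s/r if r>0 else 1
    return np.array(cp["R"]).T@(np.array([x*f,y*f,1])*d-np.array(cp["t"]))
def at_z(cp,uv,z):
    a=back(cp,uv,0.1);b=back(cp,uv,1.0);return a+(b-a)*(z-a[2])/(b[2]-a[2])
def med(d,uv,k=2):
    u,v=map(int,np.round(uv));p=d[max(0,v-k):v+k+1,max(0,u-k):u+k+1];p=p[p>0];return float(np.median(p)) if p.size else 0
E
python3 - <<'E'
from h import *
s=arm.get_state();print(s["t"],s["eef_pos"],s["ee_rot"],s["width"])
for c in ("top","scene"):
    im,d=grab_frame(c);cv2.imwrite(f"pics/{c}0.png",im);cp=camera_params(c)
    print(c,(-np.array(cp["R"]).T@cp["t"]).round(3))
    for n in ("plunger_top","pin_top","slide_push","dock","diluent_a","sachets"):
        for o in spot_in(n,c)[:2]:
            z=med(d,o["uv"]);print(n,np.round(o["uv"],1),round(o["confidence"],2),back(cp,o["uv"],z).round(3) if z else None)
E
```

```text
0.0 [ 0.29200555 -0.60797769  0.19314755] [ 3.13998588e+00 -1.34518378e-04 -2.69389960e+00] 0.08738405502755667
top [0.489 0.237 0.97 ]
plunger_top [307.8 318.7] 0.7 [0.441 0.233 0.137]
slide_push [286.6 254.7] 0.47 [0.535 0.266 0.081]
slide_push [287.  259.6] 0.32 [0.529 0.266 0.065]
dock [286.1 259.3] 0.81 [0.529 0.268 0.066]
diluent_a [223.7 310.7] 0.7 [0.447 0.366 0.057]
diluent_a [206.9 273.9] 0.6 [0.505 0.394 0.057]
sachets [349.  209.2] 0.6 [0.617 0.165 0.009]
scene [0.101 0.887 0.547]
plunger_top [371.3 237.3] 0.66 [0.429 0.245 0.136]
pin_top [320.5 336.2] 0.55 [0.435 0.38  0.041]
pin_top [331.7 264.2] 0.52 [0.492 0.256 0.074]
slide_push [305.7 261.1] 0.7 [0.53  0.273 0.077]
dock [322.4 286. ] 0.72 [0.491 0.285 0.05 ]
dock [330.2 261.5] 0.61 [0.496 0.254 0.077]
diluent_a [321.4 340. ] 0.8 [0.433 0.38  0.035]
diluent_a [275.5 333.2] 0.77 [0.494 0.406 0.039]
sachets [292.7 252.9] 0.9 [0.629 0.172 0.008]
sachets [331.3 264.6] 0.66 [0.492 0.256 0.073]
```

```bash
python3 - <<'E'
import cv2
a=cv2.imread("pics/top0.png")[150:390,160:430];cv2.imwrite("pics/topc.png",cv2.resize(a,None,fx=2.4,fy=2.4,interpolation=cv2.INTER_CUBIC))
E
```

```text
(no output)
```

View pics/topc.png

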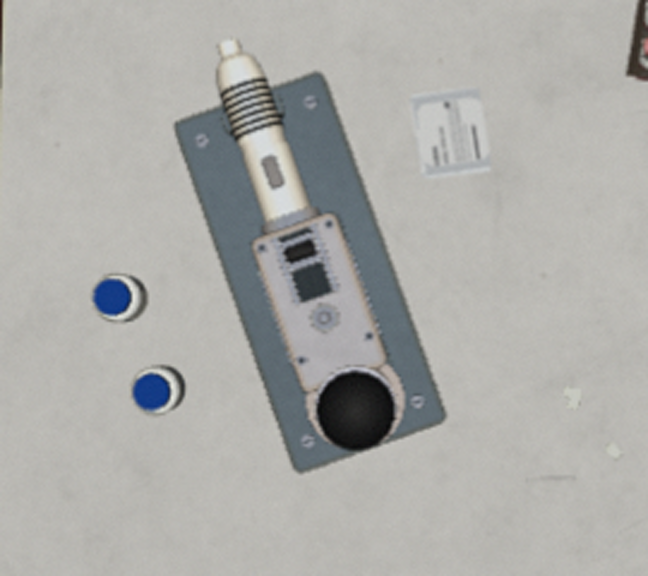

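View pics/scene0.png

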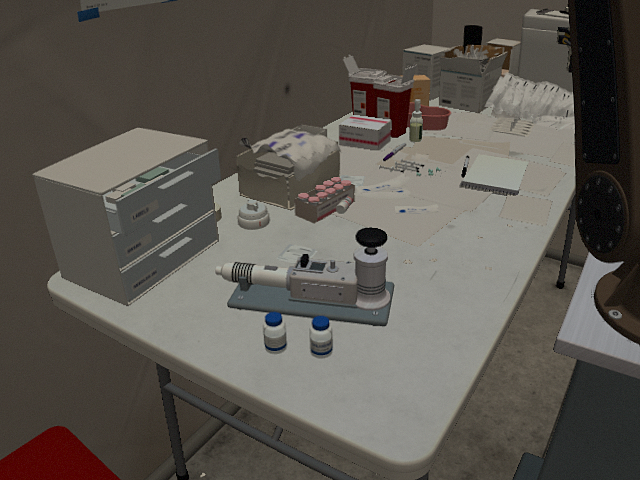

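The top crop shows the dock tilted: cap at about (309,321) in the full picture, pin at (295,283), lug at (285,254). The bottles are to the left and the sachets upper right. The scene view shows clutter beyond the dock, so I'll check its height along the path.

```bash
python3 - <<'E'
from h import *
cp=camera_params("top")
im,d=grab_frame("top")
for n,uv,z in (("cap",(308.7,320.8),.133),("pin",(295,283),.072),("lug",(284.6,254.2),.082)):print(n,at_z(cp,uv,z).round(4),med(d,uv))
c=[at_z(cp,(160+u/2.4,150+v/2.4),.016) for u,v in((177,122),(322,73),(444,420),(298,472))]
c=np.array(c)[:,:2];print(c.round(3))
print("sides",[round(np.linalg.norm(c[i]-c[(i+1)%4]),3) for i in range(4)])
yv=(c[2]+c[3]-c[0]-c[1]);yaw=np.arctan2(yv[1],yv[0]);yv/=np.hypot(*yv);o=c.mean(0)
print("o",o.round(4),"yaw +y",yaw,np.degrees(yaw))
for n,k in(("cap",.095),("pin",.035),("slide_push",-.017)):print(n,(o+k*yv).round(4))
# cap by depth segmentation
h,w=d.shape;P=[]
for v in range(290,350):
  for u in range(275,345):
    if d[v,u]>0:
      p=back(cp,(u,v),d[v,u])
      if .12<p[2]<.15:P.append(p)
P=np.array(P);print("cap depth",len(P),((P.max(0)+P.min(0))/2).round(4),P.max(0)-P.min(0),P[:,2].max())
L=[]
for v in range(225,275):
  for u in range(265,305):
    if d[v,u]>0:
      p=back(cp,(u,v),d[v,u])
      if .0765<p[2]<.09:L.append(p)
L=np.array(L);print("lug depth",len(L),L.mean(0).round(4) if len(L) else 0)
im,ds=grab_frame("scene");cs=camera_params("scene");Q=[]
for v in range(0,480,3):
  for u in range(0,560,3):
    if ds[v,u]>0:
      p=back(cs,(u,v),ds[v,u])
      if p[2]>.08 and p[0]<.75 and -.8<p[1]<.3:Q.append(p)
Q=np.array(Q)
for y in np.arange(-.8,.3,.1):
  for x in np.arange(.1,.75,.1):
    k=Q[(Q[:,1]>=y)&(Q[:,1]<y+.1)&(Q[:,0]>=x)&(Q[:,0]<x+.1)]
    if len(k):print(round(x,1),round(y,1),len(k),k[:,2].max().round(2))
E
```

```text
cap [0.4373 0.232  0.133 ] 0.8273597359657288
pin [0.492  0.2533 0.072 ] 0.8895809650421143
lug [0.5362 0.2695 0.082 ] 0.8883154392242432
[[0.628 0.358]
 [0.663 0.257]
 [0.424 0.171]
 [0.387 0.271]]
sides [np.float64(0.107), np.float64(0.255), np.float64(0.106), np.float64(0.256)]
o [0.5256 0.2645] yaw +y -2.7973648338534756 -160.2771987381189
cap [0.4362 0.2324]
pin [0.4927 0.2526]
slide_push [0.5416 0.2702]
cap depth 858 [0.4375 0.233  0.1347] [0.0478893  0.04644691 0.01468096] 0.14207831539071067
lug depth 86 [0.5365 0.2689 0.0814]
0.3 -0.7 6 0.33
0.6 -0.6 9 0.12
0.7 -0.6 65 0.21
0.7 -0.5 5 0.16
0.7 -0.2 21 0.1
0.7 -0.1 29 0.11
0.7 -0.0 2 0.11
0.4 0.2 142 0.14
0.5 0.2 5 0.08
0.7 0.2 5 0.19
```

```bash
python3 -m jog '[[[-60,30,-40,0,0,0.05,0],[-116,60,-70,0,0,0.1,0],[-175,90,-77,0,0,0.103,0],[-232,119,-77,0,0,0.103,0],[-270,172,-75,0,0,0.103,0],[-305,222,-70,0,0,0.103,0],[-340,272,-65,0,0,0.103,0],[-374,320,-60,0,0,0.103,0],[-408,368,-57,0,0,0.103,0],[-425,424,-50,0,0,0.103,0],[-442,480,-43,0,0,0.103,0],[-459,535,-35,0,0,0.103,0],[-476,579,-30,0,0,0.103,0],[-482,620,-20,0,0,0.103,0],[-490,665,0,0,0,0.103,0],[-495,695,23,0,0,0.103,0],[-495,695,23,0,0,0.103,0],[-495,695,23,0,0,0.103,0]]]' 30
python3 - <<'E'
from h import *
s=arm.get_state();print(s["t"],s["eef_pos"],s["ee_rot"],s["force"],s["q"])
E
```

```text
t: 3.05
eef_pos: [0.4377, 0.2323, 0.1715]
ee_rot: [-3.141, 0.0, -2.796]
force: [0.4, -0.6, 0.2]
width: 0.0004
gripper_force: 0.0
3.05 [0.43770879 0.23232911 0.17147977] [-3.14143827e+00  3.62455270e-04 -2.79610608e+00] [ 0.36251152 -0.56485862  0.20295279] [ 8.85685154e-01  7.79677466e-02 -4.08199537e-01  3.60642251e-04
 -1.08439763e+00 -2.11116348e+00]
```

```bash
python3 -m jog '[[[0,0,20,0,0,0,0],[0,0,32,0,0,0,0],[0,0,42,0,0,0,0],[0,0,50,0,0,0,0],[0,0,50,0,0,0,0],[0,0,50,0,0,0,0]]]'
```

```text
t: 3.8
eef_pos: [0.4377, 0.2325, 0.1214]
ee_rot: [3.142, 0.0, -2.797]
force: [-0.5, -0.5, -0.3]
width: 0.0006
gripper_force: 0.0
```

No reaction force was measured at the bottom, so I'll look before going on.

```bash
python3 - <<'E'
from h import *
s=arm.get_state();print(s["force"],s["moment"],s["joint_efforts"])
im,d=grab_frame("scene");a=im[170:350,210:450];cv2.imwrite("pics/s1.png",cv2.resize(a,None,fx=3,fy=3,interpolation=cv2.INTER_CUBIC))
E
```

```text
[-0.50869492 -0.54592543 -0.263421  ] [ 0.01538457 -0.08565286 -0.02949837] [-5.06603275e-02 -3.55859900e+01  2.53336447e+01  5.99945962e+00
 -8.63456726e-02  5.83403707e-04]
```

View pics/s1.png

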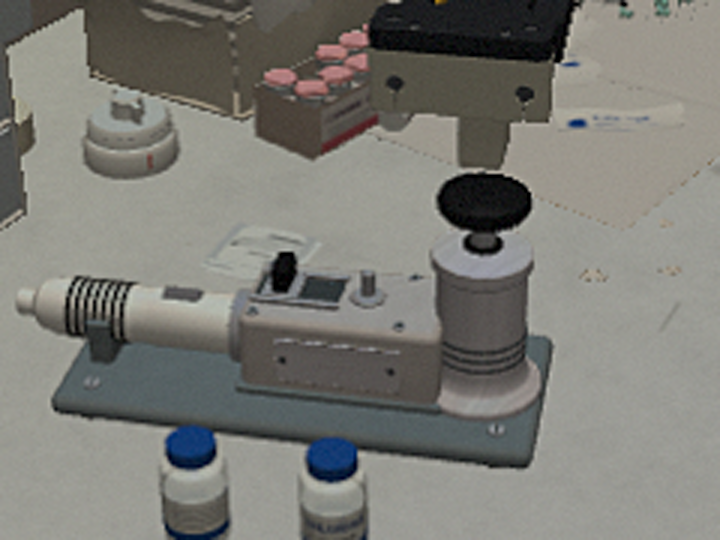

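The picture shows the finger tip (crop 483,165) ending above the cap (485,200), with the cap still up. I'll project the TCP into this view to find the discrepancy.

```bash
cat >> h.py <<'E'
def proj(cp,X):
    return cv2.projectPoints(np.array(X,float).reshape(-1,1,3),cv2.Rodrigues(np.array(cp["R"]))[0],np.array(cp["t"],float),np.array(cp["mtx"]),np.array([cp["k1"],0,0,0.]))[0].reshape(-1,2)
E
python3 - <<'E'
from h import *
s=arm.get_state();p=s["eef_pos"];print(s["t"],p)
im,d=grab_frame("scene");cp=camera_params("scene")
print("tcp, cap top, +30mm tcp in crop",(proj(cp,[p,[.437,.2325,.137],p+[0,0,.03]])-[210,170])*3)
for uv in ((483,150),(483,160),(485,185),(485,200),(485,215)):
    q=(210+uv[0]/3,170+uv[1]/3);print(uv,back(cp,q,med(d,q,1)).round(3))
im,d=grab_frame("top");cv2.imwrite("pics/t1.png",cv2.resize(im[150:390,160:430],None,fx=2.4,fy=2.4))
E
```

```text
3.85 [0.43776813 0.232595   0.12145974]
tcp, cap top, +30mm tcp in crop [[480.01449066 211.2111105 ]
 [482.23935355 184.5937961 ]
 [481.51334818 158.80166203]]
(483, 150) [0.429 0.247 0.165]
(483, 160) [0.429 0.248 0.16 ]
(485, 185) [0.436 0.232 0.137]
(485, 200) [0.429 0.244 0.136]
(485, 215) [0.425 0.252 0.132]
```

View pics/t1.png

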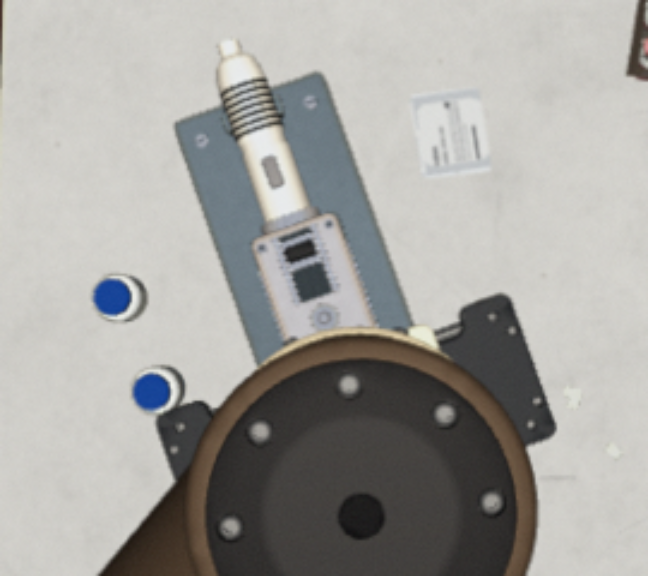

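The depth puts the finger tip near z 0.157, but the arm reports 0.121. I'll cross-check with the wrist camera and the height of the gripper body.

```bash
python3 - <<'E'
from h import *
s=arm.get_state();print(s["t"],s["eef_pos"],s["q"])
im,d=grab_frame("scene");cp=camera_params("scene")
for uv in ((460,112),(460,70),(460,45),(483,120),(483,130),(483,140),(483,150),(483,160),(483,164)):
    q=(210+uv[0]/3,170+uv[1]/3);print(uv,back(cp,q,med(d,q,1)).round(3))
im,d=grab_frame("wrist");cw=camera_params("wrist");cv2.imwrite("pics/w1.png",im)
print("cam",(-np.array(cw["R"]).T@cw["t"]).round(3))
for n in("plunger_top","pin_top","slide_push"):
    for o in spot_in(n,"wrist")[:2]:print(n,np.round(o["uv"]),round(o["confidence"],2),back(cw,o["uv"],med(d,o["uv"])).round(3))
E
```

```text
3.95 [0.43769739 0.23257575 0.12144699] [ 8.85842315e-01  1.25690597e-01 -4.79324789e-01  1.12049839e-04
 -9.65086907e-01 -2.11174151e+00]
(460, 112) [0.406 0.316 0.221]
(460, 70) [0.404 0.321 0.244]
(460, 45) [0.402 0.324 0.257]
(483, 120) [0.429 0.248 0.182]
(483, 130) [0.429 0.248 0.177]
(483, 140) [0.43  0.247 0.17 ]
(483, 150) [0.429 0.249 0.166]
(483, 160) [0.429 0.248 0.16 ]
(483, 164) [0.429 0.247 0.158]
cam [0.376 0.21  0.311]
plunger_top [323. 257.] 0.94 [0.425 0.228 0.136]
slide_push [509. 297.] 0.18 [0.432 0.367 0.052]
```

View pics/w1.png

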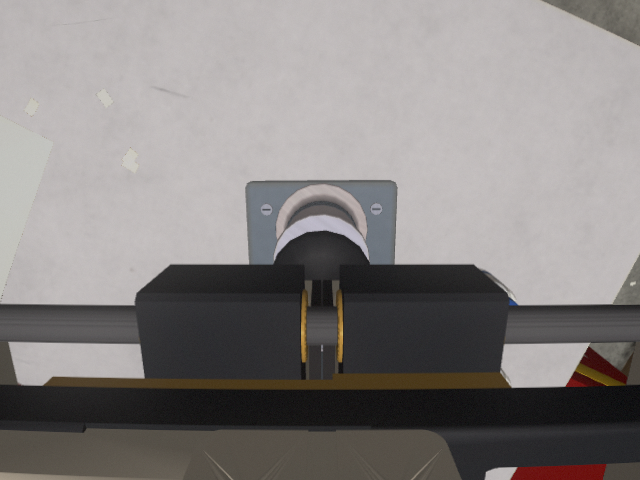

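The gripper body (z 0.221) and the tip (z about 0.157) agree with each other. The wrist view shows the shut fingers right over the cap. So the reported TCP reads about 35 mm lower than the real tips. I'll go further down, guarded by the force.

```bash
python3 -m jog '[[[0,0,10,0,0,0,0],[0,0,18,0,0,0,0],[0,0,22,0,0,0,0],[0,0,26,0,0,0,0],[0,0,26,0,0,0,0]]]'
```

```text
t: 4.82
eef_pos: [0.4374, 0.2323, 0.0951]
ee_rot: [-3.141, -0.0, -2.796]
force: [-3.2, -1.3, 9.7]
width: 0.0007
gripper_force: 4.8
```

```bash
python3 -m jog '[[[0,0,5,0,0,0,0],[0,0,9,0,0,0,0],[0,0,10,0,0,0,0],[0,0,10,0,0,0,0]]]'
```

```text
t: 5.32
eef_pos: [0.4377, 0.2323, 0.0883]
ee_rot: [-3.141, 0.001, -2.795]
force: [-16.9, -4.6, 39.5]
width: 0.0005
gripper_force: 20.2
```

At the stop (39 N). I'll release and check the pin, then pump with slightly shallower strokes.

```bash
python3 -m jog '[[[0,0,-8,0,0,0,0],[0,0,-16,0,0,0,0],[0,0,-24,0,0,0,0],[0,0,-26,0,0,0,0],[0,0,-26,0,0,0,0]]]'
python3 - <<'E'
from h import *
im,d=grab_frame("scene");cp=camera_params("scene")
for z in (.07,.082,.094,.112):print(z,(proj(cp,[.4925,.2528,z])-[210,170])*3)
print([ (o["uv"],o["confidence"]) for o in spot_in("pin_top","scene")])
cv2.imwrite("pics/s2.png",cv2.resize(im[170:350,210:450],None,fx=3,fy=3,interpolation=cv2.INTER_CUBIC))
E
```

```text
t: 5.95
eef_pos: [0.4375, 0.2323, 0.1108]
ee_rot: [-3.142, -0.0, -2.797]
force: [-0.3, 0.2, 0.4]
width: 0.0006
gripper_force: 0.0
0.07 [[367.38395881 285.97825288]]
0.082 [[367.19892677 266.61900331]]
0.094 [[367.00889276 246.98447148]]
0.112 [[366.71418418 217.00999459]]
[([332.6, 256.0], 0.63)]
```

View pics/s2.png

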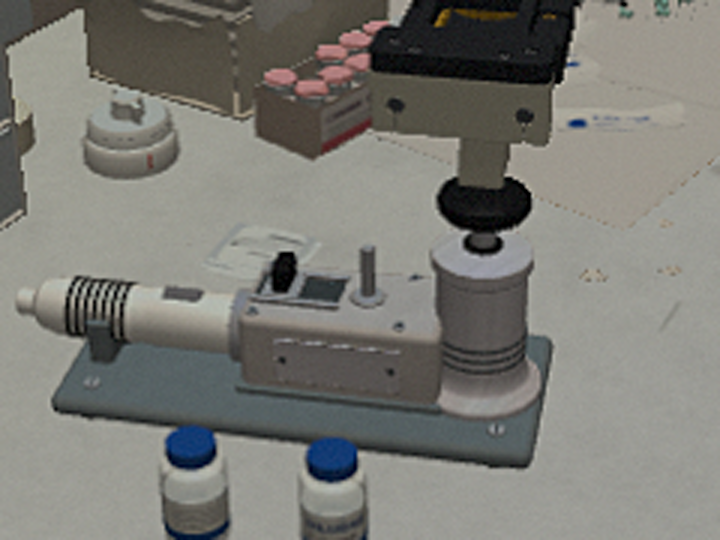

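The pin tip moved from row 271 to row 245 (crop), so it is now about 25 mm out and needs two more strokes. I'll do three, since extra strokes do nothing.

```bash
python3 -m jog '[[[0,0,10,0,0,0,0],[0,0,20,0,0,0,0],[0,0,23.5,0,0,0,0],[0,0,23.5,0,0,0,0],[0,0,10,0,0,0,0],[0,0,0,0,0,0,0],[0,0,0,0,0,0,0],[0,0,10,0,0,0,0],[0,0,20,0,0,0,0],[0,0,23.5,0,0,0,0],[0,0,23.5,0,0,0,0],[0,0,10,0,0,0,0],[0,0,0,0,0,0,0],[0,0,0,0,0,0,0]]]'
python3 -m jog '[[[0,0,10,0,0,0,0],[0,0,20,0,0,0,0],[0,0,23.5,0,0,0,0],[0,0,23.5,0,0,0,0],[0,0,10,0,0,0,0],[0,0,-10,0,0,0,0],[0,0,-30,0,0,0,0],[0,0,-30,0,0,0,0]]]'
python3 - <<'E'
from h import *
im,d=grab_frame("scene")
cv2.imwrite("pics/s3.png",cv2.resize(im[170:350,210:450],None,fx=3,fy=3,interpolation=cv2.INTER_CUBIC))
E
```

```text
t: 7.8
eef_pos: [0.4374, 0.2323, 0.1109]
ee_rot: [3.141, -0.0, -2.797]
force: [-0.3, -0.3, 1.3]
width: 0.0009
gripper_force: 0.0
t: 8.8
eef_pos: [0.4378, 0.2327, 0.1411]
ee_rot: [3.141, 0.001, -2.797]
force: [0.4, 0.1, -0.6]
width: 0.0007
gripper_force: 0.0
```

View pics/s3.png

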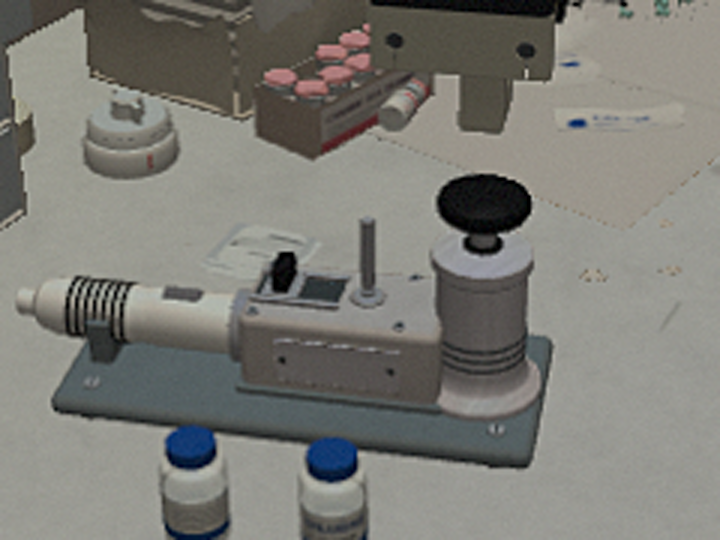

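The tip is at row 217, exactly the predicted row for z 112, so the pin is fully out. The plunger is up and the slide is still open. I'll now go over the pin at height to behind the lug and descend.

```bash
python3 -m jog '[[[-45,0,-5,0,0,0,0],[-90,0,-5,0,0,0,0],[-136,0,-5,0,0,0,0],[-136,0,-5,0,0,0,0],[-136,0,40,0,0,0,0],[-136,0,80,0,0,0,0],[-136,0,96,0,0,0,0],[-136,0,102,0,0,0,0],[-136,0,102,0,0,0,0]]]'
python3 - <<'E'
from h import *
im,d=grab_frame("scene");cp=camera_params("scene")
cv2.imwrite("pics/s4.png",cv2.resize(im[170:350,210:450],None,fx=3,fy=3,interpolation=cv2.INTER_CUBIC))
E
```

```text
t: 9.98
eef_pos: [0.5659, 0.2787, 0.0397]
ee_rot: [3.141, 0.001, -2.796]
force: [-0.3, -0.5, -0.0]
width: 0.0006
gripper_force: 0.0
```

View pics/s4.png

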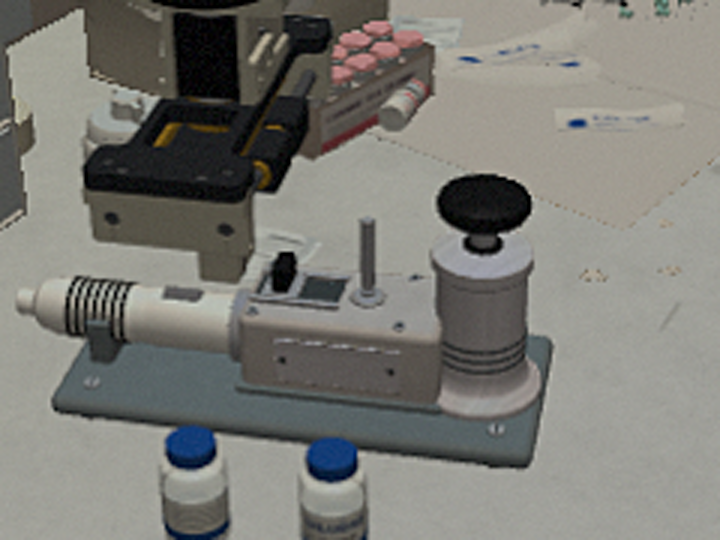

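The finger tip (crop 225,275) stands clear just behind the lug (285,270), at lug height. Now I'll push.

```bash
python3 -m jog '[[[6,0,0,0,0,0,0],[12,0,0,0,0,0,0],[17,0,0,0,0,0,0],[22,0,0,0,0,0,0],[26,0,0,0,0,0,0],[26,0,0,0,0,0,0]]]'
python3 -m jog '[[[2,0,0,0,0,0,0],[4,0,0,0,0,0,0],[4,0,0,0,0,0,0]]]'
```

```text
t: 10.78
eef_pos: [0.5409, 0.2696, 0.0393]
ee_rot: [3.141, 0.0, -2.797]
force: [1.6, 0.8, 1.0]
width: 0.0004
gripper_force: 0.8
t: 11.15
eef_pos: [0.5371, 0.2682, 0.039]
ee_rot: [3.142, -0.0, -2.797]
force: [2.4, 1.9, 1.9]
width: 0.0004
gripper_force: 1.1
```

Still at sliding force (about 3 N), so I'll keep going in small steps until the end stop.

```bash
python3 -m jog '[[[1.5,0,0,0,0,0,0],[3,0,0,0,0,0,0],[3,0,0,0,0,0,0]]]'
```

```text
t: 11.52
eef_pos: [0.5358, 0.2679, 0.0392]
ee_rot: [3.141, 0.003, -2.796]
force: [7.3, 1.6, -2.3]
width: 0.0004
gripper_force: 4.0
```

```bash
python3 - <<'E'
from h import *
im,d=grab_frame("scene")
cv2.imwrite("pics/s5.png",cv2.resize(im[210:310,260:400],None,fx=5,fy=5,interpolation=cv2.INTER_CUBIC))
E
```

```text
(no output)
```

View pics/s5.png

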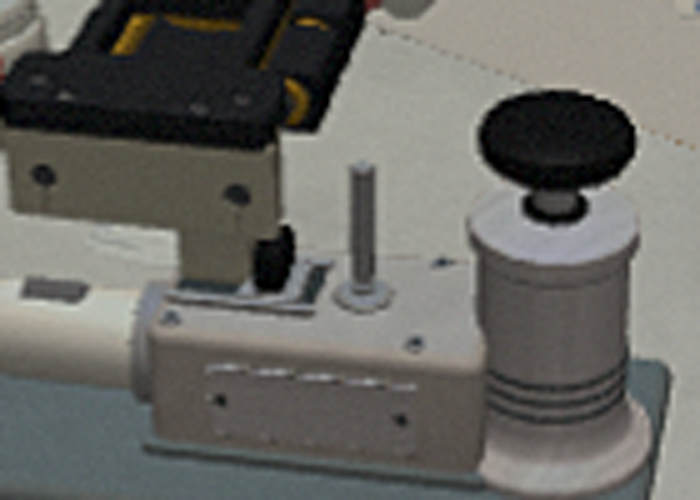

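The slide window is now mostly covered by the lug's slide, and the force rose to 7 N. I'll push a bit firmer to make sure, then measure the lug by depth.

```bash
python3 -m jog '[[[1.5,0,0,0,0,0,0],[3,0,0,0,0,0,0],[3,0,0,0,0,0,0],[3,0,0,0,0,0,0]]]'
python3 -m jog '[[[-8,0,0,0,0,0,0],[-20,0,0,0,0,0,0],[-20,0,0,0,0,0,0],[-20,0,-45,0,0,0,0],[-20,0,-100,0,0,0,0],[-60,0,-130,0,0,0,0],[-120,0,-130,0,0,0,0],[-120,0,-130,0,0,0,0]]]'
python3 - <<'E'
from h import *
im,d=grab_frame("top");cp=camera_params("top")
o=np.array([.5256,.2645]);y=np.array([np.cos(-2.7974),np.sin(-2.7974)])
L=[]
for v in range(225,300):
  for u in range(265,305):
    if d[v,u]>0:
      p=back(cp,(u,v),d[v,u])
      if .0765<p[2]<.09:L.append((p[:2]-o)@y)
print("lug by depth",len(L),np.mean(L) if L else 0)
L=np.array(L);print(np.percentile(L,[5,50,95]) if len(L) else 0)
im,d=grab_frame("scene");cp=camera_params("scene")
for k in (-.012,.003,.006):print(k,proj(cp,[*(o+k*y),.0745]))
print(spot_in("slide_push","scene")[:2],spot_in("pin_top","scene")[:1],spot_in("plunger_top","scene")[:1])
cv2.imwrite("pics/s6.png",cv2.resize(im[170:350,210:450],None,fx=3,fy=3,interpolation=cv2.INTER_CUBIC))
E
```

```text
t: 12.08
eef_pos: [0.5353, 0.2679, 0.0395]
ee_rot: [3.141, 0.007, -2.796]
force: [15.8, 1.6, -9.1]
width: 0.0005
gripper_force: 8.1
t: 13.08
eef_pos: [0.6462, 0.3071, 0.1662]
ee_rot: [-3.141, -0.003, -2.798]
force: [-1.5, 0.1, -2.2]
width: 0.0003
gripper_force: 0.0
lug by depth 86 0.004710649009637407
[0.00012459 0.00479657 0.00923437]
-0.012 [[303.46424526 259.8420832 ]]
0.003 [[312.62797225 260.79945405]]
0.006 [[314.46858396 260.9915323 ]]
[{'uv': [314.2, 264.5], 'confidence': 0.63}] [{'uv': [330.8, 254.5], 'confidence': 0.53}] [{'uv': [372.0, 236.8], 'confidence': 0.56}]
```

View pics/s6.png

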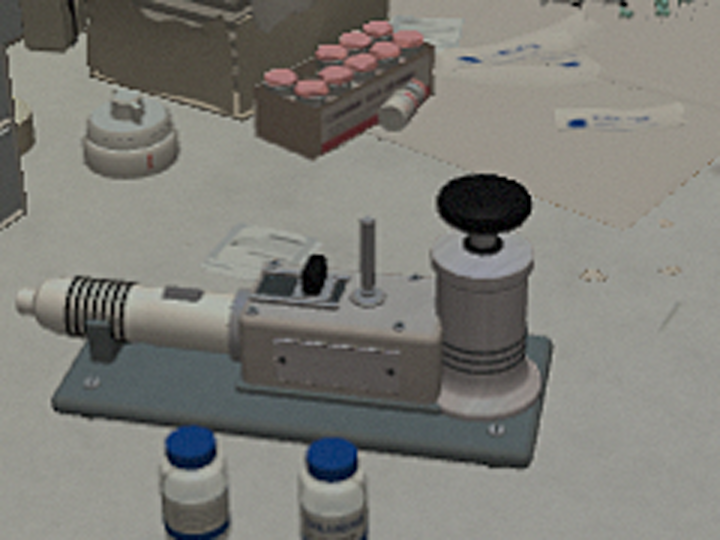

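The lug moved 16.5 mm from its start and stopped hard at 16 N. The pin is at full height (row 217), the plunger is up and the arm is clear, so I'm handing in.

```bash
python3 -c "
from station import arm
print(arm.job_done())"
```

```text
the job is handed in; nothing more can be done
None
```

I handed the job in at about 13 s. The pin measured fully out, the safety slide was pushed to its end stop, the plunger was up and the arm was clear. The bottles and sachets looked unmoved; the hand-in call gave no verdict.

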